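Stand the tipped copper panels back in the browsing rack

TASK

Two of the three framed copper panels in the browsing rack have been left tipped forward onto its front rail. With the fingertips, push each of them back up and over until it leans against the slats like the third, square in its own place with its lower edge down in the groove. Ease them over without slamming, do not take hold of or lift any panel, and leave the standing panel and the things on the bench as they are.

Things in the scene. Friction and masses are not known exactly. Their poses are not given: they have to be found in the camera images.
- rack: fixed wooden browsing rack, 550 wide (y), 185 deep. z up, x from front to back; origin on the table below the front foot of the groove's rear strip. Groove floor z 18; groove x -25 to 0, front strip 8 high (x -37 to -25), rear strip 13 high. Places for three panels centred at y about -165, 0, 165, each up to 10 off (mm)
- rail_mid (a point): middle of the rack's front rail: steel bar 14 mm in diameter along the rack's y, axis 119 mm above the table and 86 mm in front of the rack's origin, between end posts 262 mm either side that reach z 131 mm
- slat_mid (a point): middle of the front face of the upper of two back-rest slats (26 mm high, at z about 86 and 158 mm), in a plane that leans back 15 deg from the groove's rear corner; end posts 262 mm either side reach z about 190 mm. A panel balances at about 4.5 deg back: beyond that it goes over onto the slats by itself; short of that it stays upright or falls forward
- panel_lozenge: framed copper panel, stepped lozenge on the face, 130 wide, 180 high, 14 thick (mm), 0.3-0.6 kg. Already leans back on the slats. Any panel may be in any place. Origin: middle of rear lower edge; z up the panel, x from face to back, y along its width (fills x -14..0, y -65..65, z 0..180)
- panel_lozenge_top (a point): middle of the rear upper edge of that panel; in the rack's frame x is about -98 mm when tipped forward, 0 when upright and +47 when leaning on the slats
- panel_medallion: framed copper panel, round medallion on the face, 130 wide, 180 high, 14 thick (mm), 0.3-0.6 kg. Starts tipped forward: z axis 33 deg off vertical towards rack -x, face on the front rail, rear lower edge at the rear strip. Any panel may be in any place. Origin: middle of rear lower edge; z up the panel, x from face to back, y along its width (fills x -14..0, y -65..65, z 0..180)
- panel_medallion_top (a point): middle of the rear upper edge of that panel; in the rack's frame x is about -98 mm when tipped forward, 0 when upright and +47 when leaning on the slats
- panel_leaf: framed copper panel, leafy stem on the face, 130 wide, 180 high, 14 thick (mm), 0.3-0.6 kg. Starts tipped forward: z axis 33 deg off vertical towards rack -x, face on the front rail, rear lower edge at the rear strip. Any panel may be in any place. Origin: middle of rear lower edge; z up the panel, x from face to back, y along its width (fills x -14..0, y -65..65, z 0..180)
- panel_leaf_top (a point): middle of the rear upper edge of that panel; in the rack's frame x is about -98 mm when tipped forward, 0 when upright and +47 when leaning on the slats
- hammer: chasing hammer, about 240 mm long, lying on the bench beside the rack, under 40 mm high; leave alone
- punch_cup: copper cup, 72 mm across, 85 high, with steel punches standing in it to about 125 high, on the bench beside the rack; origin under its centre; leave alone
- vase: small brass vase, 84 mm across, 118 high, on the bench beside the rack; origin under its centre; leave alone
Not all that is in view belongs to the job. What is shaped like the panel_leaf but turquoise or yellow is not meant. Leave any pink look-alike of the panel_lozenge alone.

How it is judged (in metres and radians):
At the end, for the whole second after the job is handed in: All three panels lean back on the slats (upper rear edge more than 36 mm behind the groove's rear strip, i.e. 11 degrees or more past upright), lower rear edge down in the groove (within 6 mm of its floor), within 0.10 rad of parallel to the rack, within 30 mm of where they stood, and at rest (x of each of panel_lozenge_top, panel_medallion_top, panel_leaf_top in the frame of rack above 0.036 m and z of each of panel_lozenge, panel_medallion, panel_leaf in the frame of rack below 0.024 m and x of each of panel_lozenge, panel_medallion, panel_leaf in the frame of rack above -0.02 m and angle between the y axis of each of panel_lozenge, panel_medallion, panel_leaf and the y axis of rack, either way round below 0.1 rad and distance of each of panel_lozenge, panel_medallion, panel_leaf from where it was at the start of the episode below 0.03 m and linear speed of each of panel_lozenge, panel_medallion, panel_leaf below 0.02 m/s and angular speed of each of panel_lozenge, panel_medallion, panel_leaf below 0.1 rad/s); the robot touches nothing.
It fails at once if a panel is lifted: its lower edge leaves the groove (rises more than 20 mm) (z of any of panel_lozenge, panel_medallion, panel_leaf in the frame of rack above 0.046 m).
It fails at once if a panel is taken between the fingers (the grasp point lies inside the panel) ((x of the grasp point in the frame of panel_lozenge between -0.014 and 0 m and y of the grasp point in the frame of panel_lozenge between -0.065 and 0.065 m and z of the grasp point in the frame of panel_lozenge between 0 and 0.178 m) or (x of the grasp point in the frame of panel_medallion between -0.014 and 0 m and y of the grasp point in the frame of panel_medallion between -0.065 and 0.065 m and z of the grasp point in the frame of panel_medallion between 0 and 0.178 m) or (x of the grasp point in the frame of panel_leaf between -0.014 and 0 m and y of the grasp point in the frame of panel_leaf between -0.065 and 0.065 m and z of the grasp point in the frame of panel_leaf between 0 and 0.178 m)).
It fails at once if a panel is slammed (turns faster than 5 rad/s) (angular speed of any of panel_lozenge, panel_medallion, panel_leaf above 5 rad/s).
It fails at once if the panel that already stands is disturbed (its top moves more than 15 mm) (distance of panel_lozenge_top from where it was at the start of the episode above 0.015 m).
It fails at once if the hammer, the cup of punches or the vase is moved more than 20 mm (distance of any of hammer, punch_cup, vase from where it was at the start of the episode above 0.02 m).
It also fails if it takes over 58 s, if anything falls off the work surface, if the arm or the gripper's body presses on something with over 40 N, if the wrist force passes 120 N, or if a joint passes its speed limit or range.

ROBOT

A 6-joint arm with a two-finger parallel gripper is mounted at the origin on the work surface. World frame = base frame: x ahead of the robot, y to its left, z up, the work surface at z = 0. Lengths are in mm, angles in rad, forces in N, time in s.
With the tool pointing down it reaches from about 250 to 775 mm from the base axis. Payload 4 kg.
Tool frame: the origin (TCP) lies at the very end of the fingers, on their centre line; the grasp point (between the pads) lies 19 mm behind it; z points along the fingers, y is the direction in which the jaws open and shut (so a half turn about z gives the same grasp; the last joint's range is limited). The gripper opens to 94 mm and grips with 3 to 60 N. Pads are 16 mm wide; open, the fingers measure 119 mm over their backs; the gripper's body (75 mm by 177 mm) begins 78 mm behind the grasp point.
Start: joints at [1.178, 0.087, 1.371, -0, 1.684, -0.103], TCP at [157.178, 527.082, 205.506] pointing down, gripper open.
Joint ranges: [-3.1, 3.1], [-0.76, 2.03], [0.27, 2.55], [-1.08, 4.22], [0.17, 2.65], [-2.57, 2.57]. Speed limits (rad/s): [2.79, 2.79, 3.14, 3.14, 3.14, 3.14].

INTERFACE

Orientations are given as a unit quaternion [x, y, z, w].
In Python, from cell import ctrl gives the robot as it stands. The module is installed in compiled form; this text tells all that it offers. Calls block until the motion is done:
- ctrl.movep(position, orientation): joint-space move of the TCP to a pose.
- ctrl.line_to(position, orientation=None, feed=150, force_limit=None): straight line of the TCP; orientation=None keeps the orientation; feed is the mean speed in mm/s. With force_limit (N) it stops when the force on the tool has changed by that much, and returns True; else False.
- ctrl.goto_joints(angles): joint-space move.
- ctrl.open_gripper() and ctrl.clamp(squeeze=None): open the fingers fully, or close them until they stop; squeeze is the grip in N (None keeps the last).
- ctrl.sleep(seconds).
- ctrl.solve_ik(position, orientation): joint angles nearest the present ones, or None.
- ctrl.get_state(): the state.
- ctrl.get_image(name): name is "scene" or "top" or "wrist"; returns a dict with "frame" (384x512x3 uint8, red, green, blue), "vertical_fov" (degrees; the focal length in pixels is half the picture's height over the tangent of half this angle, whatever the lens; pixels are square), "cx", "cy" (the principal point, pixels), "rvec" (rotation vector, rad) and "tvec" (3), from world to camera coordinates, as OpenCV has them; the wrist camera has in their place "mount" (4x4, takes a point from camera to tool coordinates, whose origin is the TCP and whose axes are the flange's). Camera axes: x right, y down, z forward; pixel columns grow to the right and rows downward; lengths in mm; the calibration is good to about 2 mm. A picture is of the moment at which its call begins: read the wrist's pose just before it. There is no depth.
A pose or a line that the arm cannot do raises ctrl.IKError and nothing moves.
- ctrl.hand_in(): hands the job in, once; it reports no verdict.
The state is a dict: "time": time; "joints": joint angles; "qvel": joint speeds; "tau": joint torques, N m; "eef_pos": TCP position; "tool_rot": TCP orientation; "force": force on the tool from outside, world axes, zero at the start; "moment": the same for the moment, N m; "width": finger opening in mm.
Only numpy, scipy, OpenCV 4.12 (cv2) and the standard library are available. Lean on these libraries where they do the work, as an engineer would, in place of code of your own. Each camera call takes 0.05 s, during which the arm holds its last target. There are 200 camera calls.

## Working session

There is one attempt and no reset: what is moved stays moved. The work goes in short steps, each a Python script; the robot and the scene stay as the last script left them, time stands still between calls to the robot, and variables do not carry over. Pictures are saved under pics/ and viewed, about 8 in all and at most 12, crops included, and the job is handed in when it is done.

```bash
mkdir -p pics
python3 - <<'E'
from cell import ctrl
import cv2,json
s=ctrl.get_state();print(s['time'],s['eef_pos'],s['tool_rot'],s['width'])
for n in("scene","top"):
    d=ctrl.get_image(n);f=d.pop("frame");print(n,d)
    cv2.imwrite(f"pics/{n}0.png",cv2.resize(f[:,:,::-1],(800,600),interpolation=cv2.INTER_CUBIC))
E
```

```text
0.0 [156.9741154  526.55388748 204.32036657] [ 1.44402172e-01  9.89518473e-01 -1.06557393e-03 -2.60693427e-04] 93.94909597252504
scene {'vertical_fov': 50.726752614264434, 'cx': 247.1595797926148, 'cy': 192.86322438807886, 'rvec': array([ 2.44364342,  0.68878402, -0.22249542]), 'tvec': array([-496.4904121 ,  -63.40619688, 1574.889739  ])}
top {'vertical_fov': 49.61628609111399, 'cx': 254.7810773474962, 'cy': 192.55466984512216, 'rvec': array([ 2.16560791, -2.18189207,  0.10604356]), 'tvec': array([  93.02250493,  538.23820051, 1297.85973655])}
```

View pics/scene0.png

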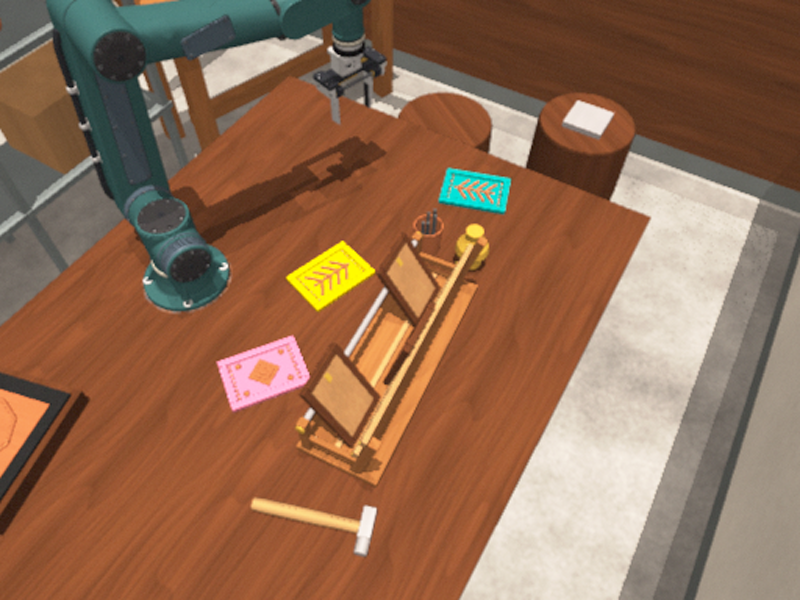

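View pics/top0.png

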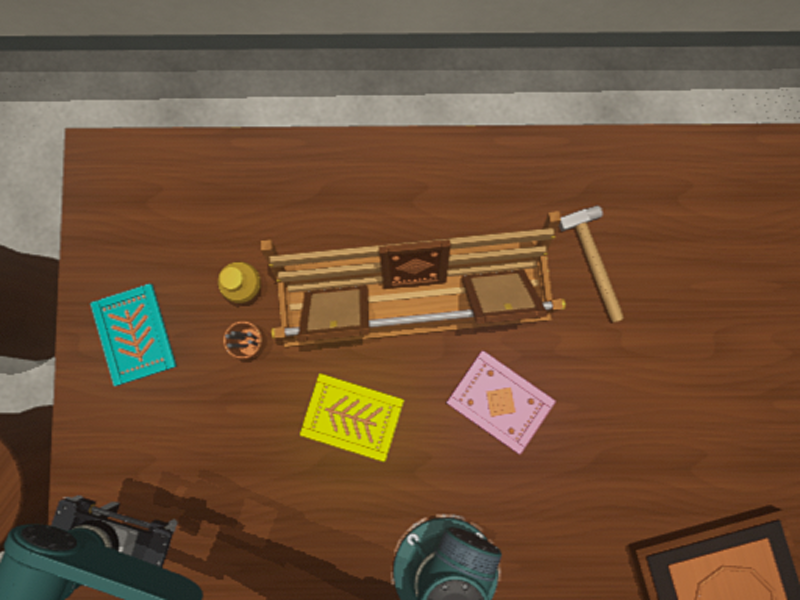

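The scene shows the tipped panels at the rack's two ends, with plain backs showing at top-view px (333,312) and (502,295). The dark lozenge panel leans back in the middle at (414,265). The turquoise and yellow leaf plates and the pink lozenge plate lie flat on the bench, so they are the look-alikes. One enlarged crop should give me the rack's points and confirm this.

Run:
```python
import cv2
from cell import ctrl
f=ctrl.get_image("top")["frame"][130:240,160:380,::-1]
cv2.imwrite("pics/c1.png",cv2.resize(f,None,fx=3.6,fy=3.6,interpolation=cv2.INTER_CUBIC))
```

```text
(no output)
```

View pics/c1.png

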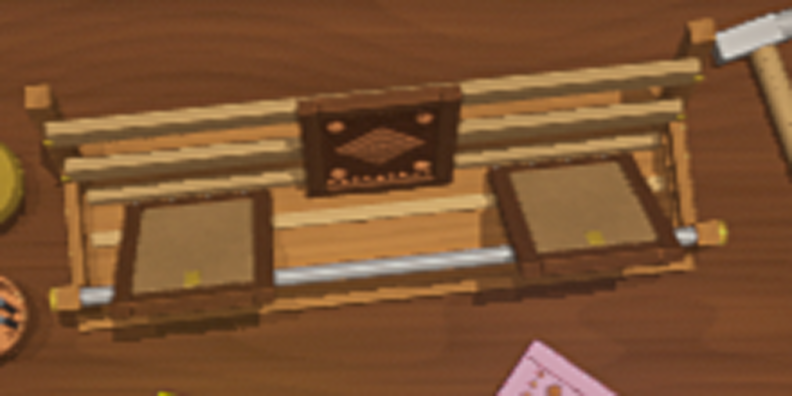

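The crop confirms that the middle panel is the copper lozenge, leaning back. Both end panels are tipped. Crop pixels: rail post tops at (65,298) and (711,234), back post tops at (38,97) and (701,32), and upper rear panel edges at about (115,300)-(272,287) and (515,262)-(677,243).

```bash
cat > h.py <<'E'
import numpy as np, cv2
from cell import ctrl
def ray(d,uv,z):
    h=d["frame"].shape[0]; f=h/2/np.tan(np.radians(d["vertical_fov"]/2))
    R=cv2.Rodrigues(np.array(d["rvec"]))[0]; C=-R.T@d["tvec"]
    v=R.T@np.array([(uv[0]-d["cx"])/f,(uv[1]-d["cy"])/f,1])
    return C+v*(z-C[2])/v[2]
def proj(d,P):
    h=d["frame"].shape[0]; f=h/2/np.tan(np.radians(d["vertical_fov"]/2))
    K=np.array([[f,0,d["cx"]],[0,f,d["cy"]],[0,0,1.]])
    return cv2.projectPoints(np.float64(P),np.float64(d["rvec"]),np.float64(d["tvec"]),K,None)[0][:,0]
E
python3 - <<'E'
from h import *
np.set_printoptions(precision=1,suppress=True)
d=ctrl.get_image("top")
g=lambda u,v,z: ray(d,(160+u/3.6-.36,130+v/3.6-.36),z)
L,R=g(65,298,131),g(711,234,131); print(L,R,np.linalg.norm(L-R))
ey=(L-R)/np.linalg.norm(L-R); ex=np.array([ey[1],-ey[0],0]); M=(L+R)/2
O=M+86*ex; O[2]=0; print("O",O,"yaw",np.arctan2(ex[1],ex[0]))
loc=lambda p:(np.array([(p-O)@ex,(p-O)@ey,p[2]]))
for n,p in dict(bl=(38,97,190),br=(701,32,190),LL=(115,300,176.6),LR=(272,287,176.6),RL=(515,262,176.6),RR=(677,243,176.6)).items(): print(n,loc(g(*p)))
q=ctrl.get_state()["joints"]
for y in(160,-165):
  for x in(-145,-128,-2):
    a=np.arctan2(ex[1],ex[0])
    for s in (0,np.pi):
      b=(a+s)/2  # tool z down: Rz(a) * Rx(pi): x=ex,y=-ey
      quat=[np.cos(b),np.sin(b),0,0]
      for z in (150,215):
        r=ctrl.solve_ik(O+x*ex+y*ey+[0,0,z],quat); print(y,x,z,round(s),r)
E
```

```text
[472.3 314.5 131. ] [ 520.5 -210.7  131. ] 527.4292633867269
O [582.1  59.8   0. ] yaw 0.0914622617529253
bl [ 68.6 261.4 190. ]
br [  68.9 -260.2  190. ]
LL [-94.4 217.  176.6]
LR [-96.4  94.2 176.6]
RL [-95.7 -96.7 176.6]
RR [ -93.4 -224.6  176.6]
160 -145 150 0 [ 0.3 -0.1  1.6 -0.   1.6  1.8]
160 -145 215 0 [ 0.3 -0.1  1.5 -0.   1.7  1.8]
160 -145 150 3 [ 0.3 -0.1  1.6 -0.   1.6 -1.3]
160 -145 215 3 [ 0.3 -0.1  1.5 -0.   1.7 -1.3]
160 -128 150 0 [ 0.3 -0.   1.6 -0.   1.6  1.8]
160 -128 215 0 [ 0.3 -0.1  1.5 -0.   1.7  1.8]
160 -128 150 3 [ 0.3 -0.   1.6 -0.   1.6 -1.3]
160 -128 215 3 [ 0.3 -0.1  1.5 -0.   1.7 -1.3]
160 -2 150 0 [ 0.3  0.2  1.3 -0.   1.6  1.8]
160 -2 215 0 [ 0.3  0.2  1.2 -0.   1.7  1.8]
160 -2 150 3 [ 0.3  0.2  1.3 -0.   1.6 -1.4]
160 -2 215 3 [ 0.3  0.2  1.2 -0.   1.7 -1.4]
-165 -145 150 0 [-0.4 -0.1  1.6 -0.   1.6  1.1]
-165 -145 215 0 [-0.4 -0.1  1.5 -0.   1.7  1.1]
-165 -145 150 3 [-0.4 -0.1  1.6 -0.   1.6 -2. ]
-165 -145 215 3 [-0.4 -0.1  1.5 -0.   1.7 -2. ]
-165 -128 150 0 [-0.4 -0.   1.6 -0.   1.6  1.1]
-165 -128 215 0 [-0.4 -0.1  1.5 -0.   1.7  1.1]
-165 -128 150 3 [-0.4 -0.   1.6 -0.   1.6 -2. ]
-165 -128 215 3 [-0.4 -0.1  1.5 -0.   1.7 -2. ]
-165 -2 150 0 [-0.3  0.2  1.3 -0.   1.6  1.2]
-165 -2 215 0 [-0.3  0.2  1.2 -0.   1.7  1.2]
-165 -2 150 3 [-0.3  0.2  1.3 -0.   1.6 -1.9]
-165 -2 215 3 [-0.3  0.2  1.2 -0.   1.7 -1.9]
```

The measurements fit the rack: rail post spacing 527 against 524, and panel edges at x about -95. I'll push the left panel with open fingers, jaws along the rack's y axis, so that contact is square at two points.

```bash
cat >> h.py <<'E'
O=np.array([582.1,59.8,0]); A=.0915
ex=np.array([np.cos(A),np.sin(A),0]); ey=np.array([-np.sin(A),np.cos(A),0])
b=(A+np.pi)/2; Q=[np.cos(b),np.sin(b),0,0]
P=lambda x,y,z:O+x*ex+y*ey+[0,0,z]
def push(y,xe=-2):
    ctrl.movep(P(-150,y,225),Q)
    ctrl.line_to(P(-150,y,142),feed=120)
    F=ctrl.get_state()["force"]
    for x in list(range(-120,xe,15))+[xe]:
        hit=ctrl.line_to(P(x,y,142),feed=40,force_limit=14)
        s=ctrl.get_state(); print(x,hit,round(s["time"],1),np.round((s["eef_pos"]-O)@ex,1),np.round(s["force"]-F,1))
        if hit: break
E
python3 - <<'E'
from h import *
push(155.6)
d=ctrl.get_image("scene");cv2.imwrite("pics/s1.png",cv2.resize(d["frame"][130:320,170:330,::-1],None,fx=3.1,fy=3.1,interpolation=cv2.INTER_CUBIC))
E
```

```text
-120 False 3.5 -120.1 [-0.6  0.8  0.2]
-105 False 4.0 -104.9 [-1.  -1.1  0.2]
-90 False 4.5 -89.9 [-0.7  0.5 -0.3]
-75 False 5.1 -74.9 [-0.2  1.   0.2]
-60 False 5.6 -59.9 [-0.4 -0.5 -0. ]
-45 False 6.1 -44.9 [-0.2  0.  -0.3]
-30 False 6.6 -29.9 [-1.  -0.2  0.3]
-15 False 7.2 -14.9 [-0.2  0.2 -0.7]
-2 False 7.6 -1.9 [-0.4  0.6  1.5]
```

View pics/s1.png

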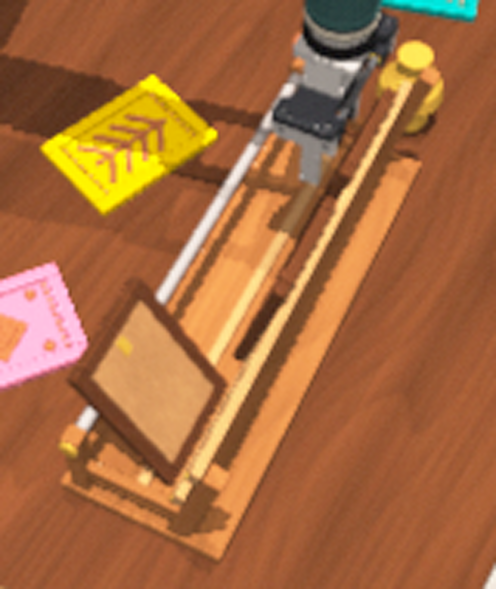

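The left panel is up off the rail at crop (310,180), the gripper is in front of it, and forces stayed within about 1.5 N. I'll retreat and check from above before pushing the right panel.

Run:
```python
from h import *
ctrl.line_to(P(-150,155.6,142),feed=150)
ctrl.line_to(P(-150,155.6,225),feed=150)
ctrl.movep(P(-150,-160.6,225),Q)
f=ctrl.get_image("top")["frame"][130:240,160:380,::-1]
cv2.imwrite("pics/c2.png",cv2.resize(f,None,fx=3.6,fy=3.6,interpolation=cv2.INTER_CUBIC))
print(ctrl.get_state()["time"])
```

```text
10.7667
```

View pics/c2.png

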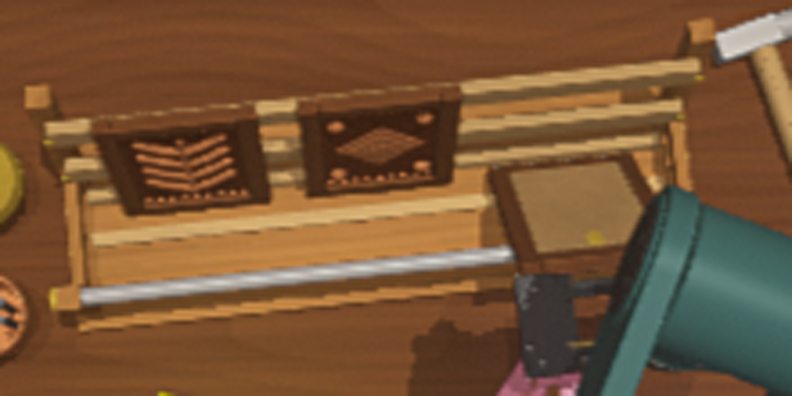

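The leaf panel now leans square on the slats at (180,160), in line with the lozenge. Next is the medallion panel on the right.

Run:
```python
from h import *
push(-160.6)
ctrl.line_to(P(-150,-160.6,142),feed=150)
ctrl.line_to(P(-150,-160.6,225),feed=150)
ctrl.movep(P(-250,250,260),Q)
f=ctrl.get_image("top")["frame"][125:240,155:385,::-1]
cv2.imwrite("pics/c3.png",cv2.resize(f,None,fx=3.4,fy=3.4,interpolation=cv2.INTER_CUBIC))
print(ctrl.get_state()["time"])
```

```text
-120 False 12.8 -120.1 [0.4 0.9 0.3]
-105 False 13.3 -104.9 [-1.7 -0.   1.6]
-90 False 13.8 -89.8 [-0.9  0.7  0.2]
-75 False 14.3 -74.9 [-0.8  0.   0.5]
-60 False 14.9 -59.8 [-1.3 -0.3  0.2]
-45 False 15.4 -44.8 [-0.8  0.5  0.9]
-30 False 15.9 -29.9 [0.  0.5 0.3]
-15 False 16.4 -14.9 [0.6 0.3 0.8]
-2 False 16.9 -1.9 [-0.3  1.3  0.4]
20.3583
```

View pics/c3.png

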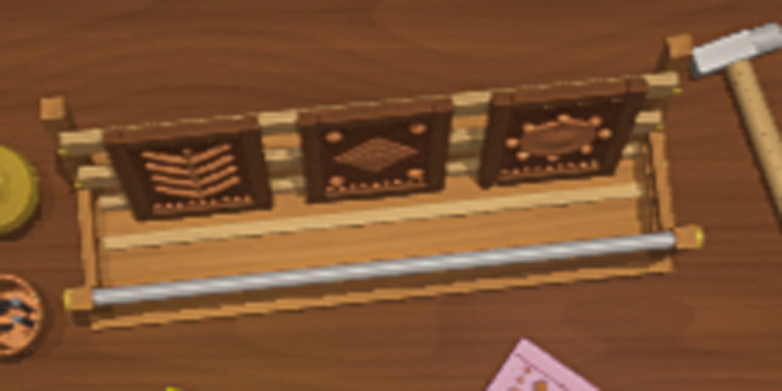

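All three panels lean on the slats. Their lower edges are collinear (midpoints (205,212), (375,194), (548,180)) and their top edges run parallel to the rack within about 0.03 rad. The hammer, cup and vase are in place and the arm is clear.

```bash
python3 -c "
from cell import ctrl
ctrl.sleep(.5);ctrl.hand_in();print(ctrl.get_state()['time'])"
```

```text
the job is handed in; nothing more can be done
the job is handed in; nothing more can be done
```

Both tipped panels, the leaf on the left and the medallion on the right, now lean back against the slats like the lozenge, and the job is handed in. I pushed each one over slowly at 40 mm/s with the open fingertips on its face. It was done about 21 s into the 58 s allowed.

- **Forces:** they stayed under about 2.5 N, and no force stop tripped.
- **Final overhead picture:** all three panels are on the slats with their lower edges in line in the groove, parallel to the rack within about 0.03 rad. The lozenge panel and the hammer showed no visible shift. The cup and vase are only partly in that crop but look in place.
- **Not measured:** I judged the lean angle, the depth in the groove and how fast the panels turned by eye from the pictures. No check failed or disagreed.

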